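Uncouple the test gauge from the air manifold and park it

ROBOT

A 6-joint arm with a two-finger parallel gripper is mounted at the origin on the work surface. World frame = base frame: x ahead of the robot, y to its left, z up, the work surface at z = 0. Lengths are in m, angles in degrees, forces in N, time in s.
With the tool pointing down it reaches from about 0.25 to 0.725 m from the base axis. Payload 9.7 kg.
Tool frame: the origin (TCP) lies midway between the tips of the shut fingers; the grasp point (between the pads) lies 19 mm behind it (bot.pinch_z is the distance from the TCP to the grasp point, in m); z points along the fingers, y is the line along which they close (so a half turn about z gives the same grasp; the last joint's range is limited). The gripper opens to 85 mm and grips with 20 to 120 N. Pads are 22 mm wide; open, the fingers measure 114 mm over their backs; the gripper's body (76 mm by 85 mm) begins 54 mm behind the grasp point. The pads swing forward as they close: fully open they stand 13 mm farther back than shut.
Start: joints at [70.13, 4.979, 10.078, 95.1, 0, 90], TCP at [0.187, 0.517, 0.231] pointing down, gripper open.
Joint ranges: [-179.16, 179.16], [-48.56, 103.87], [-65.8, 70.77], [-126.05, 130.52], [-82.76, 87.17], [-180, 180]. Speed limits (degrees/s): [127.2, 127.2, 147.25, 180, 180, 180].

INTERFACE

Orientations are given as [roll, pitch, yaw] about the fixed x, y, z axes, in that order (R = Rz(yaw) Ry(pitch) Rx(roll)).
In Python, from workcell import sensors, camera, camera_params, ticket, bot gives the robot as it stands.
- The arm moves only by the shell command python3 -m jog 'ROWS' [FORCE]. ROWS is JSON, a list that holds one entry, the list of rows, each a list of 5 numbers: the shift along the world's x, y, z in units of 50 mm (1.0 is 50 mm), then the turn about the world's z in units of 5 degrees (1.0 is 5 degrees), then the opening, from 0 (shut) to 1 (fully open). In form: [[[tx, ty, tz, yaw, grip], ...]]. A call has 1 to 8 rows; each row shifts and turns the commanded pose from where the row before left it; what a row does not reach is not made up. A row lasts 1/10 s, in which the tool goes at most 50 mm and 8.59 degrees, less where a joint would pass 70% of its speed; a pose out of reach is approached as far as the arm can. A call is refused whole if a number of a shift passes 1 or a number of a turn 1, either way. A call with a gripper value outside its range is refused whole. The fingers move at their own pace and stop on an object; FORCE is the grip in N (left out, the last holds). Time passes only in rows, so rows that do not move let the fingers close. It gives the time, the measured TCP pose, the force, the opening and the grip force at its end, in the units of the state.
- sensors.get_obs(): the state, without advancing time (a new reading comes with each control period).
- camera(name): name is "side" or "top"; returns the picture (420x560x3 uint8, blue, green, red); there is no depth.
- camera_params(name): a dict with "fx", "fy", "cx", "cy" (pixels), "T" (4x4, takes a point from camera to world coordinates). Camera axes: x right, y down, z forward; pixel columns grow to the right and rows downward; lengths in m; the calibration is good to about 2 mm. A picture is of the moment at which its call begins. camera_params takes no time and is no camera call.
- ticket.job_done(): hands the job in; it is judged then, once.
The state is a dict: "time": time; "q": joint angles; "qd": joint speeds; "joint_efforts": joint torques, N m; "ee_pos": TCP position; "tcp_rot": TCP orientation; "wrist_force": force on the tool from outside, world axes, zero at the start; "torque": the same for the moment, N m; "opening": finger opening in m; "grasp_force": force on a finger pad.
Only numpy, scipy, OpenCV 4.12 (cv2) and the standard library are available. Lean on these libraries where they do the work, as an engineer would, in place of code of your own. Each camera call takes 0.05 s, during which the arm holds its last target. There are 200 camera calls.

TASK

Take the small pressure gauge off its quick coupling on the air manifold: turn the coupling's sprung sleeve clockwise (seen from above) until its notch meets the lock pin, press the sleeve back until the gauge springs free, let the sleeve snap forward again and lift the gauge out. Hang the gauge gently in the parking fork, upright with its case flat on the two prongs, and let go. Keep the gauge upright throughout and do not push the coffee pot, hot plate, drawer box or spanner about.

Things in the scene. Friction and masses are not known exactly. Their poses are not given: they have to be found in the camera images.
- sleeve_mid (a point): Middle of the knurled part (50 mm diameter, 30 mm tall) of the coupling's steel sleeve, on its upright axis; moves with the sleeve but does not turn with it. Below the knurling is a flange, 60 mm diameter, 10 mm tall. Fingers closed on the knurling from above pass the 40 mm gauge on both sides; the gauge's top is 55 mm above this point, 75 mm when sprung up with the sleeve back.
- sleeve (a joint): How far the sleeve is pressed back (straight down), m: 0 forward, 0.008 at its stop. Its spring pushes up with 7 N at 0, 9 N at the stop. If the notch is not over the pin it stops hard after 1.5 mm. With the notch over the pin it goes on, and between 4 and 6.5 mm the locking balls let go and an inner spring lifts the gauge 12 mm in about 0.2 s. Let go after that, the sleeve snaps forward behind the nipple; let go sooner, it stays locked.
- lock_pin (a point): Outer end of the 5 mm lock pin on the coupling's barrel, 30 mm from the axis, pointing along this frame's +x, 4 mm below the flange. The sleeve also turns on its axis (light friction, 0.1 N m) and was left locked: its notch, 14 mm wide in the flange's edge, must be turned 0.35 to 1.1 rad clockwise seen from above to stand over the pin, by an amount to be seen or felt; it passes within about 0.14 rad either side.
- coupling: The fixed quick coupling that holds the gauge, one of two alike on the manifold (the other is empty). Origin: middle of its underside, on the manifold's top; z up along its axis, x towards the lock pin. Sleeve forward: flange from 24 to 34 mm above the origin, knurling from 34 to 64 mm. The barrel's mouth is at 64 mm.
- gauge: Pressure gauge, dial up, on a plug-in nipple pointing down; about 0.24 kg. Case 40 mm diameter, 28 mm tall. Origin: centre of the case's underside; z up. Below it a brass hexagon (22 mm over corners, 10 mm tall), then the steel nipple (17.4 mm diameter), ending 42 mm below the origin. Origin above the coupling's: 76 mm locked in, 88 mm sprung up (it then stands loose in the barrel), 106 mm when clear of it.
- fork_seat (a point): Where the gauge's origin belongs in the parking fork: between its two level prongs, at their top faces, 84 mm above the table. Prongs along the frame's x, each 22 mm wide, 6 mm thick, with a 28 mm slot between; the slot is open at the end 35 mm towards -x and closed 23 mm towards +x. 78 mm free below the top faces. z up.
- fork: The fixed grey steel parking fork. Origin: on the table, 84 mm straight below its seat point; same axes. Foot plate 110 x 100 mm, upright plate at the back (+x), nothing above the prongs.
- manifold: Fixed dark metal air manifold, a bar 230 mm long (its y) and 60 mm wide (x), top 45 mm above the table; the two couplings stand on it 110 mm apart. Origin: centre of its underside.
- pot: Bystander: eight-sided aluminium coffee pot, 95 mm diameter, 167 mm tall, black handle on its +y side. Origin: centre of the underside.
- hotplate: Bystander: white hot plate with a black disc, 220 x 240 mm, 82 mm tall. Origin: centre of the underside.
- drawerbox: Bystander: white plastic drawer box, 140 x 120 mm, 150 mm tall. Origin: centre of the underside.
- spanner: Bystander: steel spanner lying flat, 200 mm long (its x), 38 mm wide, 8 mm thick. Origin: centre of the underside.
Mind the look-alikes: they are no part of the job. Of the things that look like the gauge, the smaller one is meant.

How it is judged:
By the outcome, as a careful person would: the job done as asked, in the order asked, and still so for the second after the job is handed in, with the robot touching nothing.
It also fails if it takes over 51 s, if anything falls off the work surface, if the arm or the gripper's body presses on something with over 40 N, if the wrist force passes 120 N, or if a joint passes its speed limit or range.

## Working session

There is one attempt and no reset: what is moved stays moved. The work goes in short steps, Python scripts to look and compute and a shell command to move; the robot and the scene stay as the last step left them, time stands still between calls to the robot, and variables do not carry over. Pictures are saved under pics/ and viewed, at most 10 in all, crops included, and the job is handed in when it is done.

```bash
mkdir -p pics
cat > h.py <<'E'
import numpy as np,cv2
from workcell import sensors,camera,camera_params,ticket,bot
def ray(cam,u,v):
    p=camera_params(cam);T=np.array(p["T"]);d=T[:3,:3]@np.array([(u-p["cx"])/p["fx"],(v-p["cy"])/p["fy"],1]);return T[:3,3],d
def tri(a,b):
    (o1,d1),(o2,d2)=ray("side",*a),ray("top",*b)
    s=np.linalg.lstsq(np.c_[d1,-d2],o2-o1,rcond=None)[0];p,q=o1+s[0]*d1,o2+s[1]*d2
    return (p+q)/2,np.linalg.norm(p-q)
def atz(cam,u,v,z):
    o,d=ray(cam,u,v);return o+d*(z-o[2])/d[2]
def proj(cam,P):
    p=camera_params(cam);T=np.array(p["T"]);c=T[:3,:3].T@(np.array(P)-T[:3,3]);return p["fx"]*c[0]/c[2]+p["cx"],p["fy"]*c[1]/c[2]+p["cy"]
def crop(cam,u,v,w,h,s,name):
    im=camera(cam)[v:v+h,u:u+w];cv2.imwrite("pics/"+name,cv2.resize(im,None,fx=s,fy=s,interpolation=cv2.INTER_CUBIC))
E
python3 - <<'E'
from h import *
cv2.imwrite("pics/a.png",camera("side"));cv2.imwrite("pics/b.png",camera("top"))
for c in("side","top"):print(camera_params(c))
print(sensors.get_obs())
E
```

```text
{'fx': 488.3628717511419, 'fy': 488.3628717511419, 'cx': 288.94796886144803, 'cy': 208.012902854671, 'T': array([[-0.98973467, -0.09080611,  0.11036093,  0.36907317],
       [-0.14090535,  0.4908946 , -0.8597489 ,  1.18918811],
       [ 0.02389487, -0.86647374, -0.49865047,  0.8095108 ],
       [ 0.        ,  0.        ,  0.        ,  1.        ]])}
{'fx': 413.6158139326114, 'fy': 413.6158139326114, 'cx': 279.26136066526, 'cy': 200.7804535940742, 'T': array([[ 6.99941826e-03, -9.90132912e-01,  1.39956509e-01,
         3.03887477e-01],
       [-9.99973702e-01, -7.19616870e-03, -8.99774371e-04,
         1.22237711e-02],
       [ 1.89804687e-03, -1.39946530e-01, -9.90157243e-01,
         1.50999263e+00],
       [ 0.00000000e+00,  0.00000000e+00,  0.00000000e+00,
         1.00000000e+00]])}
{'time': 0.1, 'q': array([7.01304257e+01, 5.00932586e+00, 1.00397772e+01, 9.51003679e+01,
       2.64097607e-04, 9.00005749e+01]), 'qd': array([ 0.00743779, -0.10866159,  0.1401812 , -0.02402627,  0.06523036,
       -0.05912036]), 'joint_efforts': array([ 1.12208461e-03, -5.21562266e+01,  4.65654266e+01,  1.59193785e-02,
        1.13847780e-04,  1.41876288e-05]), 'ee_pos': array([0.18686307, 0.51706513, 0.23064777]), 'tcp_rot': array([-1.79930083e+02, -2.63395865e-04,  1.60129850e+02]), 'wrist_force': array([ 0.3228717 ,  0.28810268, -0.89647277]), 'torque': array([ 0.00649833,  0.05220187, -0.01148999]), 'grasp_force': 0.0, 'opening': 0.08551660416176206}
```

View pics/a.png

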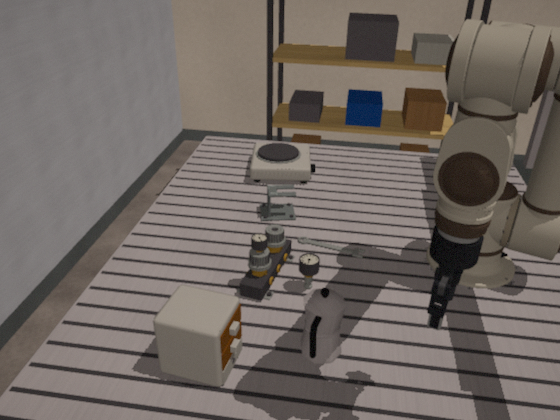

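View pics/b.png

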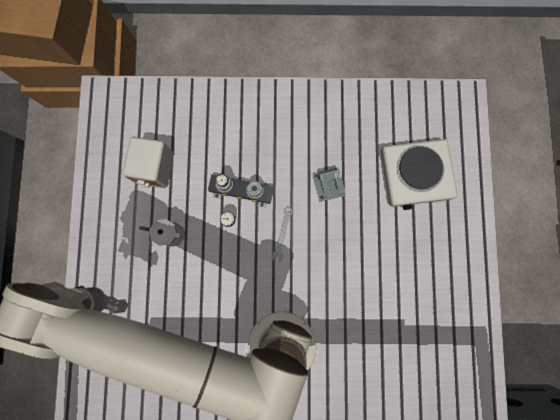

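The side view shows the gauge on its coupling at (259,243), the empty coupling at (274,238), the larger look-alike gauge at (309,265) and the fork at (277,205). In the top view the gauge is at (222,181), the empty coupling at (255,189) and the fork at (329,184). I'll enlarge both next.

Run:
```python
from h import *
crop("side",225,170,110,130,4.6,"c.png");crop("top",200,155,150,75,5.3,"d.png")
```

```text
(no output)
```

View pics/c.png

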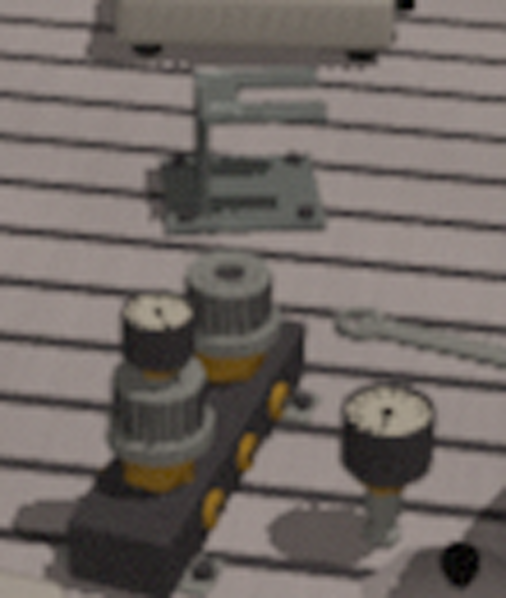

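View pics/d.png

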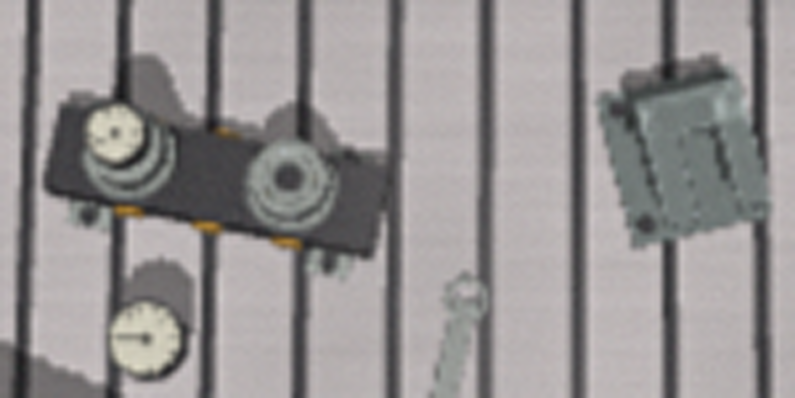

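Run:
```python
from h import *
S=lambda x,y:(225+(x+.5)/4.6-.5,170+(y+.5)/4.6-.5)
P=lambda x,y:(200+(x+.5)/5.3-.5,155+(y+.5)/5.3-.5)
for n,a,b in(("gauge",S(158,314),P(115,133)),("empty",S(229,272),P(289,178)),("bigg",S(388,410),P(146,338))):
    print(n,*tri(a,b))
print("foot top", [atz("top",*P(*c),.006).round(4) for c in((600,92),(637,245),(770,212))])
print("foot side",[atz("side",*S(*c),.006).round(4) for c in((165,228),(325,225),(312,155))])
print("far prong tip upper/near prong tip",[atz("side",*S(*c),.084).round(4) for c in((318,68),(327,104))])
print("flange edges side z",atz("side",*S(110,440),.074), atz("side",*S(214,437),.074))
```

```text
gauge [0.56696211 0.20579088 0.14701619] 0.0008809034688113095
empty [0.54602901 0.09770707 0.10832857] 0.0017939050400985787
bigg [0.44266983 0.19025366 0.08875291] 0.0009066506653269221
foot top [array([ 0.6254, -0.1128,  0.006 ]), array([ 0.5174, -0.138 ,  0.006 ]), array([ 0.5412, -0.2305,  0.006 ])]
foot side [array([ 0.6256, -0.1097,  0.006 ]), array([ 0.5177, -0.1335,  0.006 ]), array([ 0.5398, -0.2297,  0.006 ])]
far prong tip upper/near prong tip [array([ 0.536 , -0.2171,  0.084 ]), array([ 0.5228, -0.1646,  0.084 ])]
flange edges side z [0.59093009 0.22364407 0.074     ] [0.53574177 0.21120044 0.074     ]
```

```bash
cat > ov.py <<'E'
from h import *
def overlay(seat,th,name):
    c,s=np.cos(np.radians(th)),np.sin(np.radians(th));R=np.array([[c,-s],[s,c]])
    prong=[(-35,-36),(-35,-14),(23,-14),(23,14),(-35,14),(-35,36),(23,36),(23,-36)]
    out=[]
    for cam,(u,v,w,h) in(("side",(250,175,60,50)),("top",(305,160,50,42))):
        k=8;im=cv2.resize(camera(cam)[v:v+h,u:u+w],None,fx=k,fy=k,interpolation=cv2.INTER_CUBIC);raw=im.copy()
        for pts,z,col in((prong,.084,(0,0,255)),([(-33,-50),(-33,50),(77,50),(77,-50)],.006,(0,255,0))):
            q=[proj(cam,[*(np.array(seat)+R@np.array(p)/1000),z]) for p in pts]
            q=[((a-u+.5)*k,(b-v+.5)*k) for a,b in q]
            cv2.polylines(im,[np.int32(q)],True,col,1)
        w=np.vstack([raw,im]);out.append(cv2.copyMakeBorder(w,0,max(0,800-w.shape[0]),0,0,cv2.BORDER_CONSTANT))
    o=np.hstack(out);cv2.imwrite("pics/"+name,cv2.resize(o,None,fx=.74,fy=.74,interpolation=cv2.INTER_AREA))
E
python3 -c "
from ov import *
overlay((.561,-.1745),13,'e.png')"
```

```text
(no output)
```

View pics/e.png

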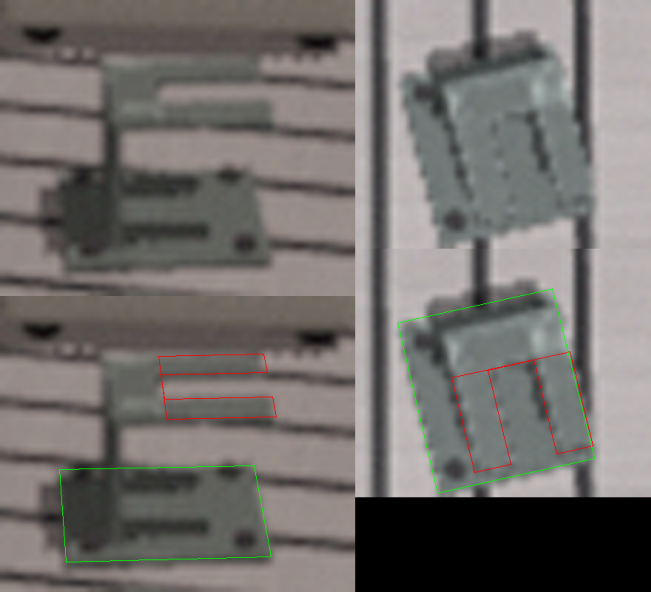

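```bash
python3 -m jog '[[[0.5,-0.4,0.2,0,1],[0.6,-0.5,0,0,1],[0.6,-0.5,0,0,1],[0.6,-0.5,0,0,1],[0.6,-0.5,0,0,1],[0.6,-0.5,0,0,1],[0.6,-0.5,0,0,1],[0.6,-0.5,0,0,1]]]' 40
python3 -m jog '[[[0.6,-0.5,0,0,1],[0.6,-0.5,0,0,1],[0.6,-0.5,0,0,1],[0.6,-0.5,0,0,1],[0.6,-0.5,0,0,1],[0.5,-0.3,0,0,1],[0,0,0,0,1]]]'
```

```text
time: 1.1
ee_pos: [0.423, 0.321, 0.2414]
tcp_rot: [180.0, 0.0, 160.1]
wrist_force: [0.6, 0.6, -0.5]
opening: 0.0856
grasp_force: 0.0
time: 1.8
ee_pos: [0.5992, 0.1799, 0.2399]
tcp_rot: [-179.9, -0.0, 159.9]
wrist_force: [1.1, 0.9, -0.2]
opening: 0.0854
grasp_force: 0.0
```

```bash
python3 -m jog '[[[-0.32,0.26,-0.4,0,1],[-0.32,0.26,-0.4,0,1],[0,0,-0.4,0,1],[0,0,-0.4,0,1],[0,0,-0.4,0,1],[0,0,-0.4,0,1],[0,0,-0.2,0,1],[0,0,0,0,1]]]'
python3 - <<'E'
from h import *
a=cv2.resize(camera("side")[190:290,215:315],None,fx=4,fy=4,interpolation=cv2.INTER_CUBIC)
b=cv2.resize(camera("top")[145:220,190:290],None,fx=4,fy=4,interpolation=cv2.INTER_CUBIC)
b=cv2.copyMakeBorder(b,0,100,0,0,0);cv2.imwrite("pics/f.png",np.hstack([a,b]))
E
```

```text
time: 2.6
ee_pos: [0.5639, 0.2083, 0.11]
tcp_rot: [-179.9, -0.1, 160.1]
wrist_force: [-0.4, -0.5, 0.6]
opening: 0.0855
grasp_force: 0.0
```

View pics/f.png

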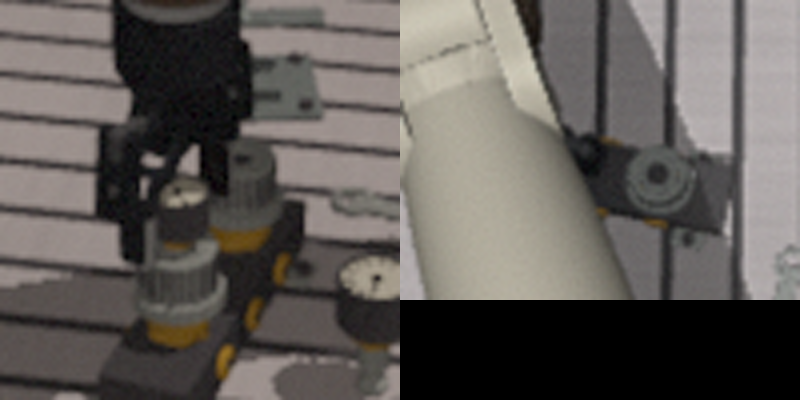

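The side view shows the open fingers straddling the gauge, near finger at (130,240) and far finger at (215,170), clear of both couplings. Next I descend and close on the knurling.

```bash
python3 -m jog '[[[0.06,-0.04,-0.26,0,1],[0,0,0,0,1],[0,0,0,0,0.7],[0,0,0,0,0.6],[0,0,0,0,0.5],[0,0,0,0,0.4],[0,0,0,0,0.4]]]' 50
```

```text
time: 3.4
ee_pos: [0.5682, 0.2062, 0.0991]
tcp_rot: [180.0, 0.1, 160.1]
wrist_force: [-1.6, -1.8, 4.8]
opening: 0.0479
grasp_force: 50.8
```

```bash
python3 -m jog '[[[0,0,0,-1,0.4],[0,0,0,-1,0.4],[0,0,0,-1,0.4],[0,0,0,-1,0.4],[0,0,0,-1,0.4],[0,0,0,-0.2,0.4],[0,0,0,0,0.4]]]'
python3 -m jog '[[[0,0,-0.02,0,0.4],[0,0,-0.02,0,0.4],[0,0,0,0,0.4]]]'
```

```text
time: 4.1
ee_pos: [0.5675, 0.2052, 0.099]
tcp_rot: [-179.9, 0.1, 134.1]
wrist_force: [-4.9, -6.0, 7.6]
opening: 0.0478
grasp_force: 51.1
time: 4.4
ee_pos: [0.5674, 0.2052, 0.0967]
tcp_rot: [-179.9, 0.0, 134.1]
wrist_force: [-4.0, -6.3, 5.8]
opening: 0.0471
grasp_force: 51.0
```

```bash
python3 -m jog '[[[0,0,-0.02,0,0.4],[0,0,0,0,0.4]]]'
```

```text
time: 4.6
ee_pos: [0.5675, 0.2052, 0.0957]
tcp_rot: [-179.9, 0.0, 134.1]
wrist_force: [-4.0, -6.4, 5.8]
opening: 0.0472
grasp_force: 51.0
```

```bash
python3 -m jog '[[[0,0,-0.02,0,0.4],[0,0,0,0,0.4]]]';python3 -m jog '[[[0,0,-0.02,0,0.4],[0,0,0,0,0.4]]]'
python3 - <<'E'
from h import *
a=cv2.resize(camera("side")[215:290,225:300],None,fx=8,fy=8,interpolation=cv2.INTER_CUBIC)
cv2.imwrite("pics/g.png",a)
E
```

```text
time: 4.8
ee_pos: [0.5674, 0.2052, 0.0945]
tcp_rot: [-179.9, 0.0, 134.1]
wrist_force: [-3.4, -5.7, 2.8]
opening: 0.0476
grasp_force: 50.8
time: 5.0
ee_pos: [0.5675, 0.2052, 0.0938]
tcp_rot: [-179.9, 0.1, 134.1]
wrist_force: [-4.0, -6.5, 8.8]
opening: 0.0479
grasp_force: 50.7
```

View pics/g.png

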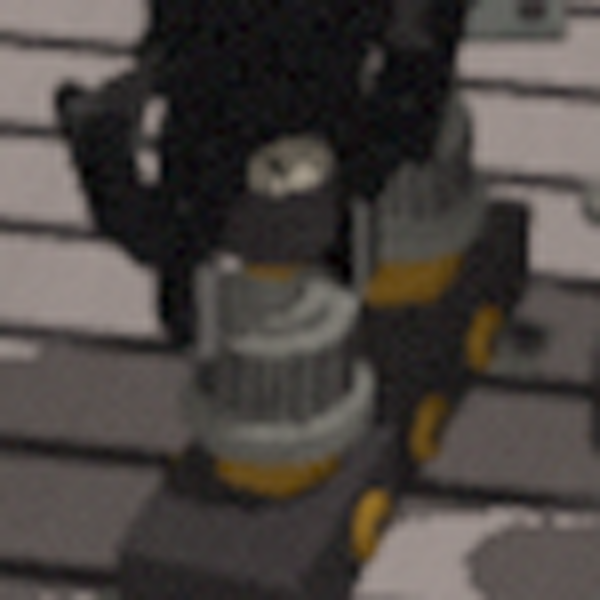

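The picture shows the gauge raised: nipple visible between hexagon (270,270) and sleeve, dial at (290,165), and the flange down close to the brass. I'll press slightly further to be sure, then release the sleeve.

```bash
python3 -m jog '[[[0,0,-0.02,0,0.4],[0,0,-0.01,0,0.4],[0,0,0,0,0.4],[0,0,0,0,0.4]]]';python3 -m jog '[[[0,0,0,0,0.7],[0,0,0,0,0.8],[0,0,0,0,0.8],[0,0,0,0,0.8]]]'
python3 - <<'E'
from h import *
a=cv2.resize(camera("side")[215:290,225:300],None,fx=8,fy=8,interpolation=cv2.INTER_CUBIC)
a=np.clip(a.astype(float)*1.5,0,255).astype(np.uint8)
cv2.imwrite("pics/h.png",a)
E
```

```text
time: 5.45
ee_pos: [0.5675, 0.2052, 0.093]
tcp_rot: [-179.9, 0.1, 134.1]
wrist_force: [-5.5, -6.9, 11.4]
opening: 0.047
grasp_force: 50.9
time: 5.85
ee_pos: [0.5679, 0.2064, 0.0915]
tcp_rot: [-180.0, -0.0, 134.1]
wrist_force: [0.1, 0.0, 0.8]
opening: 0.0686
grasp_force: 0.0
```

View pics/h.png

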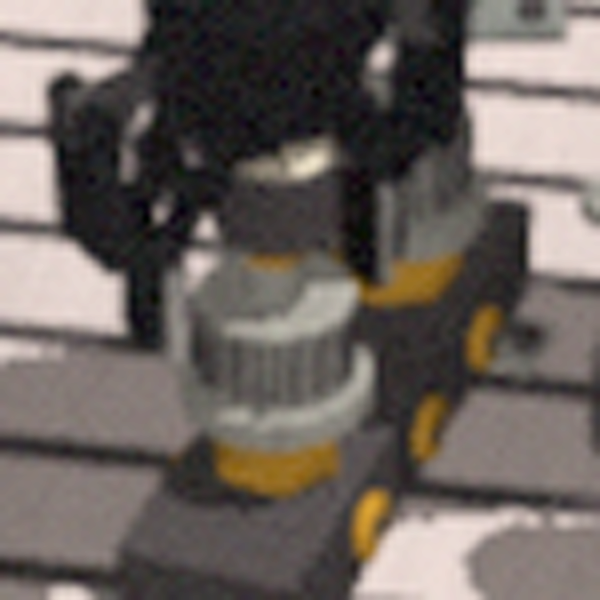

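Sleeve is forward again (more brass visible below the flange) and the dial is ~4 px higher than before, so the gauge has sprung up. Rise to the case and grip it.

```bash
python3 -m jog '[[[-0.02,-0.03,0.3,0,0.8],[0,0,0.3,0,0.8],[0,0,0.3,0,0.8],[0,0,0,0,0.6],[0,0,0,0,0.5],[0,0,0,0,0.4],[0,0,0,0,0.3],[0,0,0,0,0.3]]]' 30
python3 -m jog '[[[0,0,0.03,0,0.3],[0,0,0.03,0,0.3],[0,0,0.03,0,0.3],[0,0,0,0,0.3]]]'
```

```text
time: 6.7
ee_pos: [0.567, 0.2048, 0.1365]
tcp_rot: [-180.0, -0.0, 134.1]
wrist_force: [1.6, 0.4, 1.7]
opening: 0.039
grasp_force: 31.9
time: 7.1
ee_pos: [0.5668, 0.2047, 0.1411]
tcp_rot: [-180.0, -0.0, 134.1]
wrist_force: [-0.5, -0.2, -2.1]
opening: 0.0389
grasp_force: 31.4
```

```bash
python3 -m jog '[[[0,0,0.1,0,0.3],[0,0,0.2,0,0.3],[0,0,0.3,0,0.3],[0,0,0.3,0,0.3],[0,0,0.3,0,0.3],[0,0,0.2,0,0.3],[0,0,0.1,0,0.3],[0,0,0,0,0.3]]]'
python3 -m jog '[[[0,-0.1,0,0,0.3],[0,-0.2,0,-0.5,0.3],[-0.1,-0.3,0,-1,0.3],[0,-0.4,0,-1,0.3],[0,-0.4,0,-1,0.3],[0,-0.4,0,-1,0.3],[0,-0.4,0,-1,0.3],[0,-0.4,0,-1,0.3]]]'
python3 -m jog '[[[0,-0.4,0,-0.5,0.3],[0,-0.4,0,0,0.3],[0,-0.4,0,0,0.3],[0,-0.4,0,0,0.3],[0,-0.4,0,0,0.3],[0,-0.4,0,0,0.3],[0,-0.4,0,0,0.3],[0,-0.4,0,0,0.3]]]'
python3 -m jog '[[[0,-0.4,0,0,0.3],[0,-0.4,0,0,0.3],[0,-0.4,0,0,0.3],[0,-0.3,0,0,0.3],[0,-0.2,0,0,0.3],[0,-0.1,0,0,0.3],[0,0,0,0,0.3],[0,0,0,0,0.3]]]'
```

```text
time: 7.9
ee_pos: [0.5672, 0.2049, 0.217]
tcp_rot: [179.9, 0.0, 134.1]
wrist_force: [0.5, -0.4, -2.9]
opening: 0.039
grasp_force: 31.4
time: 8.7
ee_pos: [0.5615, 0.0731, 0.2157]
tcp_rot: [-179.9, 0.0, 101.3]
wrist_force: [0.4, 0.8, -3.4]
opening: 0.0392
grasp_force: 31.4
time: 9.5
ee_pos: [0.5613, -0.0868, 0.2158]
tcp_rot: [-180.0, -0.0, 99.0]
wrist_force: [-0.1, 0.4, -2.6]
opening: 0.039
grasp_force: 31.4
time: 10.3
ee_pos: [0.562, -0.1748, 0.2163]
tcp_rot: [-180.0, -0.0, 99.1]
wrist_force: [-0.1, 0.5, -2.8]
opening: 0.0392
grasp_force: 31.4
```

```bash
python3 -m jog '[[[0,0,-0.2,0,0.3],[0,0,-0.3,0,0.3],[0,0,-0.3,0,0.3],[0,0,-0.3,0,0.3],[0,0,-0.2,0,0.3],[0,0,-0.1,0,0.3],[0,0,0,0,0.3],[0,0,0,0,0.3]]]'
python3 - <<'E'
from h import *
k=8
u,v=245,160
a=cv2.resize(camera("side")[v:v+70,u:u+75],None,fx=k,fy=k,interpolation=cv2.INTER_CUBIC)
a=np.clip(a.astype(float)*1.6,0,255).astype(np.uint8)
p=np.array(sensors.get_obs()["ee_pos"]);print(p)
for z in(p[2]-.0035,p[2]-.0455,.084):
    q=proj("side",[p[0],p[1],z]);cv2.circle(a,(int((q[0]-u+.5)*k),int((q[1]-v+.5)*k)),3,(0,0,255),-1)
cv2.imwrite("pics/i.png",a)
E
```

```text
time: 11.1
ee_pos: [0.5621, -0.1752, 0.1468]
tcp_rot: [180.0, 0.0, 99.1]
wrist_force: [0.8, 0.3, -2.8]
opening: 0.039
grasp_force: 31.4
[ 0.56226656 -0.1752927   0.14707015]
```

View pics/i.png

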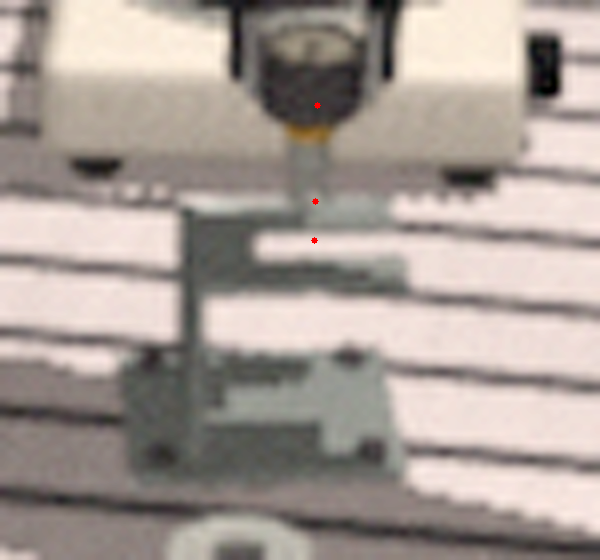

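Gauge hangs upright with its nipple end at about (310,210), and the projected seat (314,240) lies mid-slot. Lowering.

```bash
python3 -m jog '[[[0,0,-0.1,0,0.3],[0,0,-0.2,0,0.3],[0,0,-0.2,0,0.3],[0,0,-0.2,0,0.3],[0,0,-0.2,0,0.3],[0,0,-0.1,0,0.3],[0,0,0,0,0.3]]]'
python3 -m jog '[[[0,0,-0.04,0,0.3],[0,0,-0.04,0,0.3],[0,0,-0.04,0,0.3],[0,0,0,0,0.3],[0,0,0,0,0.3]]]'
```

```text
time: 11.85
ee_pos: [0.5614, -0.1751, 0.0951]
tcp_rot: [-179.9, -0.0, 99.1]
wrist_force: [-0.5, 0.2, -2.2]
opening: 0.0391
grasp_force: 31.4
time: 12.35
ee_pos: [0.562, -0.1753, 0.0904]
tcp_rot: [180.0, 0.0, 99.1]
wrist_force: [0.5, -0.1, -3.0]
opening: 0.0392
grasp_force: 31.4
```

```bash
for i in 1; do python3 -m jog '[[[0,0,-0.02,0,0.3],[0,0,-0.02,0,0.3],[0,0,0,0,0.3]]]'; python3 -m jog '[[[0,0,-0.02,0,0.3],[0,0,0,0,0.3]]]'; done
```

```text
time: 12.65
ee_pos: [0.5619, -0.1752, 0.0881]
tcp_rot: [-180.0, -0.0, 99.1]
wrist_force: [0.6, 0.1, -3.1]
opening: 0.039
grasp_force: 31.4
time: 12.85
ee_pos: [0.562, -0.1753, 0.0879]
tcp_rot: [180.0, 0.0, 99.1]
wrist_force: [-3.0, 0.8, 2.8]
opening: 0.039
grasp_force: 32.0
```

```bash
python3 -m jog '[[[0,0,0,0,0.5],[0,0,0,0,0.55],[0,0,0,0,0.6],[0,0,0,0,0.75],[0,0,0,0,0.75],[0,0,0,0,0.75]]]'
python3 -m jog '[[[0,0,0.1,0,0.75],[0,0,0.3,0,0.75],[0,0,0.5,0,0.75],[0,0,0.6,0,0.75],[0,0,0.6,0,0.75],[-0.5,0,0.2,0,0.75],[-0.5,0,0,0,0.75],[0,0,0,0,0.75]]]'
python3 - <<'E'
from h import *
k=4
a=cv2.resize(camera("side")[160:290,225:325],None,fx=k,fy=k,interpolation=cv2.INTER_CUBIC)
b=cv2.resize(camera("top")[145:230,200:300],None,fx=k,fy=k,interpolation=cv2.INTER_CUBIC)
c=np.hstack([a,cv2.copyMakeBorder(b,0,180,0,0,0)])
cv2.imwrite("pics/j.png",np.clip(c.astype(float)*1.4,0,255).astype(np.uint8))
E
```

```text
time: 13.45
ee_pos: [0.5619, -0.1752, 0.0873]
tcp_rot: [-180.0, -0.0, 99.1]
wrist_force: [0.8, 0.3, 0.3]
opening: 0.0642
grasp_force: 0.0
time: 14.25
ee_pos: [0.5105, -0.1754, 0.2049]
tcp_rot: [179.9, 0.1, 99.1]
wrist_force: [0.5, 0.1, -1.0]
opening: 0.064
grasp_force: 0.0
```

View pics/j.png

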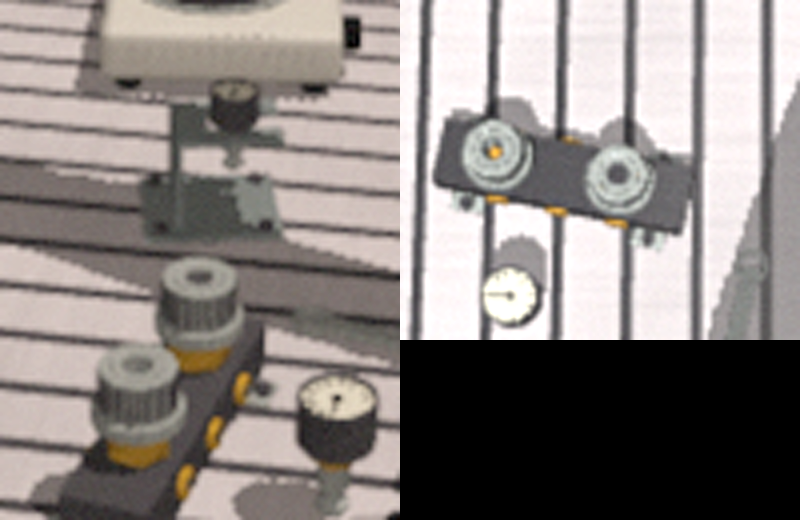

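The gauge hangs upright in the fork at (235,105), its case on both prongs. The coupling at (140,390) is empty with its sleeve forward, and the large gauge hasn't moved. Handing in.

```bash
python3 -c "
from workcell import ticket
print(ticket.job_done())"
```

```text
the job is handed in; nothing more can be done
None
```

The small gauge is off its coupling and hangs upright in the parking fork, the sleeve is forward again, and the job was handed in at about 14 s; the hand-in call returned no verdict.

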